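Free the index pin of a stop jig and hold it out

ROBOT

A 6-joint arm with a two-finger parallel gripper is mounted at the origin on the work surface. World frame = base frame: x ahead of the robot, y to its left, z up, the work surface at z = 0. Lengths are in mm, angles in degrees, forces in N, time in s.
With the tool pointing down it reaches from about 250 to 725 mm from the base axis. Payload 9.7 kg.
Tool frame: the origin (TCP) lies at the very end of the fingers, on their centre line; the grasp point (between the pads) lies 19 mm behind it; z points along the fingers, y is the line along which they close (so a half turn about z gives the same grasp; the last joint's range is limited). The gripper opens to 85 mm and grips with 20 to 120 N. Pads are 22 mm wide; open, the fingers measure 114 mm over their backs; the gripper's body (76 mm by 85 mm) begins 54 mm behind the grasp point. The pads swing forward as they close: fully open they stand 13 mm farther back than shut.
Start: joints at [69.099, 4.979, 10.078, 95.1, 0, 90], TCP at [196.216, 513.805, 231.284] pointing down, gripper open.
Joint ranges: [-179.16, 179.16], [-48.56, 103.87], [-65.8, 70.77], [-126.05, 130.52], [-82.76, 87.17], [-180, 180]. Speed limits (degrees/s): [127.2, 127.2, 147.25, 180, 180, 180].

INTERFACE

Orientations are given as a 3x3 rotation matrix whose columns are the frame's x, y, z axes.
In Python, from rig import manip gives the robot as it stands.
- The arm moves only by the tool hand_motion, called after "Call:" in YAML: its name, and indented under it one key for each argument. Schema: {"type":"object","properties":{"moves":{"type":"array","items":{"type":"object","properties":{"aperture":{"type":"number"},"trans":{"type":"array","items":{"type":"number"},"minItems":3,"maxItems":3},"turn_vec":{"type":"array","items":{"type":"number"},"minItems":3,"maxItems":3}},"additionalProperties":false,"required":["aperture"]},"minItems":1,"maxItems":8},"only":{"type":"string"},"quiet":{"type":"boolean"},"lines":{"type":"string"}},"required":["moves"],"additionalProperties":false}. moves is a list of rows, 1 to 8 of them, each an object with the fields aperture (the finger opening in mm), trans (a list: dx, dy, dz in cm), turn_vec (a list: a rotation vector rx, ry, rz in units of 2 degrees); a field left out counts as zero (the opening has to be given); each row is the pose to reach, as a shift and turn from the pose commanded when the call began, along the tool's axes at that moment; what a row does not reach only later rows make up. A row lasts 1/10 s, in which the tool goes at most 50 mm and 8.59 degrees, less where a joint would pass 70% of its speed; a pose out of reach is approached as far as the arm can. The fingers move at their own pace and stop on an object; the grip force is fixed at half the most. Time passes only in rows, so rows that do not move let the fingers close. The tool returns the time, the measured TCP pose, the force, the opening and the grip force at its end. only (a regular expression) keeps the lines of the reply that match it, lines (a string "A,B") keeps lines A to B, and quiet returns only ok. Input that does not fit is refused with a message, and nothing moves.
- manip.get_obs(): the state, without advancing time (a new reading comes with each control period).
- manip.capture(name): name is "scene" or "top" or "wrist"; returns a dict with "frame" (480x640x3 uint8, blue, green, red), "vfov" (degrees; the focal length in pixels is half the picture's height over the tangent of half this angle, whatever the lens; pixels are square), "cx", "cy" (the principal point, pixels), "dist_coeffs" ([k1, k2, p1, p2, k3] as OpenCV has them; the pictures are not rectified), "pose" (4x4, takes a point from camera to world coordinates). Camera axes: x right, y down, z forward; pixel columns grow to the right and rows downward; lengths in mm; the calibration is good to about 2 mm. A picture is of the moment at which its call begins. There is no depth.
- manip.finish_job(): hands the job in; it is judged then, once.
The state is a dict: "time": time; "joint_pos": joint angles; "joint_vel": joint speeds; "tau": joint torques, N m; "tcp_pos": TCP position; "tool_rot": TCP orientation; "force": force on the tool from outside, world axes, zero at the start; "torque": the same for the moment, N m; "finger_gap": finger opening in mm; "finger_force": force on a finger pad.
Only numpy, scipy, OpenCV 4.12 (cv2) and the standard library are available. Lean on these libraries where they do the work, as an engineer would, in place of code of your own. Each camera call takes 0.05 s, during which the arm holds its last target. There are 200 camera calls.

TASK

On the joiner's stop jig, swing the cam lever all the way round from its locked position (its tongue lying over the collar of the index pin) to the stop at its other end, then pull the sprung index pin straight up by its knob as far as it goes. Keep holding it fully up, clear of its hole in the rail, with the lever left open: the program finishes while the gripper is still holding the knob up, so that I can slide the stop along. Leave the two small wooden blocks, one lying on the jig and one on the drill guide next to it, where they are.

Things in the scene. Friction and masses are not known exactly. Their poses are not given: they have to be found in the camera images.
- stop_jig: the jig, fixed: plywood board 170 (x) x 300 (y) x 18 mm; aluminium rail 50 wide, 280 long, 16 high along its y at x = +20 mm. On it a grey block, the stop, 70 x 130 x 22 mm, top 56 mm above the bench, with a wooden butt block on its -x side, no higher. Index pin at board x +20, y -40, lever pivot at x +20, y +40 mm. Origin: centre of the board's underside, on the bench; z up; yaw varies.
- pin_knob: black knurled knob of the index pin: upright cylinder, diameter 26, height 28 mm. Origin: centre of its underside, 84 mm above the bench when seated; z up. Does not turn. Below: a neck (diameter 12, 10 long) and a steel collar (diameter 34, top 73.5 mm above the bench when seated). While locked, the lever's tongue lies between collar and knob on the jig's +y side; otherwise free all round.
- index_pin (a joint): lift of the pin in m: 0 = seated 12 mm deep in the rail's hole, 0.016 = fully up at its stop. A spring pulls it down, 4 N at 0 to 10 N at 0.016; let go, it snaps back. With the lever locked it lifts only some 2 mm. With the pin out, the stop can slide along the rail against 15 N of friction; it need not be slid.
- lever_grip: upright black round post at the end of the cam lever's arm: diameter 20, height 36 mm, from 76 to 112 mm above the bench. Origin: centre of its underside, z up. It is 85 mm from the pivot and travels on a level circle around it. Free on all sides above the arm (14 mm wide, top 79 mm above the bench), which runs from it to the pivot.
- cam_lever (a joint): angle of the lever in rad about its vertical pivot, anticlockwise from above. 0 = locked: arm along the jig's +y, tongue the other way (-y) over the pin's collar. 1.45 = far stop, open: arm nearly along the jig's -x, across the side of the board that is wider beside the rail. Starts at 0 to 0.12, takes about 2 N at the post, stays where left.
- lever_pivot (a point): the point on the lever's pivot axis 94 mm above the bench, mid-height of the post; the steel hub, 36 mm in diameter, ends 82 mm above the bench.
- drill_guide: bystander, fixed to the bench: a small drill guide, plywood board 140 x 160 mm with two steel columns and a grey cross head, 122 mm high. Has no lever. Origin: centre of the board's underside.
- offcut: bystander, loose: small wooden offcut 36 x 50 x 16 mm lying on the jig's board, below the sweep of the lever. Origin: centre of its underside.
- dowel_block: bystander, loose: small wooden block 30 x 45 x 20 mm lying on the drill guide's board. Origin: centre of its underside.

How it is judged:
By the outcome, as a careful person would: the job done as asked, in the order asked, and still so for the second after the job is handed in, while the arm keeps its last pose, push and grip.
It also fails if it takes over 43 s, if anything falls off the work surface, if the arm or the gripper's body presses on something with over 40 N, if the wrist force passes 120 N, or if a joint passes its speed limit or range.

## Working session

There is one attempt and no reset: what is moved stays moved. The work goes in short steps, Python scripts to look and compute and a tool call to move; the robot and the scene stay as the last step left them, time stands still between calls to the robot, and variables do not carry over. Pictures are saved under pics/ and viewed, at most 10 in all, crops included, and the job is handed in when it is done.

```bash
ls; mkdir -p pics; python3 - <<'E'
from rig import manip
import cv2,numpy as np
for n in("scene","top"):
    c=manip.capture(n);cv2.imwrite(f"pics/{n}0.png",c["frame"]);print(n,c["vfov"],c["cx"],c["cy"],c["dist_coeffs"],np.round(c["pose"],3).tolist())
o=manip.get_obs();print(o["time"],np.round(o["tool_rot"],3).tolist(),o["tcp_pos"])
E
```

```text
pics
rig.py
scene 48.68637225958789 321.89685149048466 240.3025798858025 [-0.12268617  0.          0.          0.          0.        ] [[0.229, 0.59, -0.774, 1153.044], [0.973, -0.143, 0.179, -98.041], [-0.006, -0.795, -0.607, 612.227], [0.0, 0.0, 0.0, 1.0]]
top 55.99721445674439 318.99649649781503 244.32434299975836 [-0.02477136  0.          0.          0.          0.        ] [[-0.019, -0.99, 0.142, 409.144], [-0.999, 0.023, 0.027, 20.402], [-0.03, -0.141, -0.99, 771.696], [0.0, 0.0, 0.0, 1.0]]
0.1 [[-0.934, 0.357, -0.0], [0.357, 0.934, -0.001], [0.0, -0.001, -1.0]] [196.14283054 513.61755019 230.66280951]
```
View pics/top0.png

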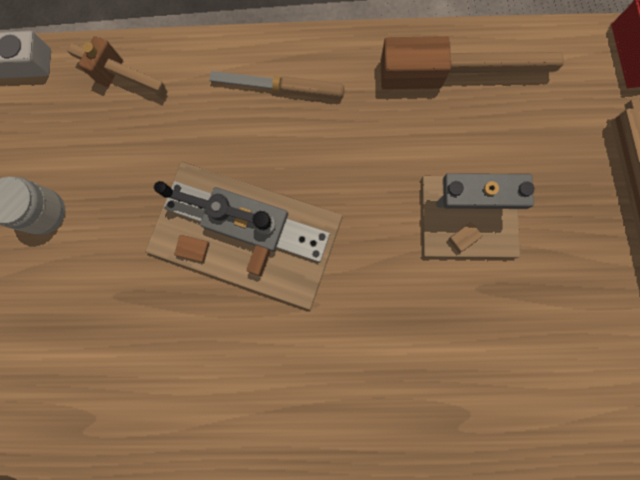

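View pics/scene0.png

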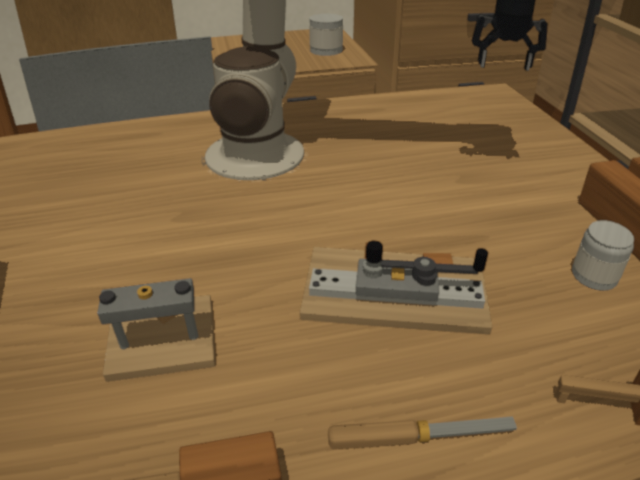

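The top view shows the jig with the post at (163,188), hub (217,205) and knob (262,220), and the offcut at (190,248). The butt block is at (258,261) and the drill guide on the right at (475,215). The scene view shows the knob at (374,252), the post at (481,260) and the hub at (424,268).

```bash
cat > h.py <<'E'
from rig import manip
import cv2,numpy as np
def ray(c,uv):
    f=240/np.tan(np.radians(c["vfov"]/2));K=np.array([[f,0,c["cx"]],[0,f,c["cy"]],[0,0,1]])
    n=cv2.undistortPoints(np.float64([[uv]]),K,np.float64(c["dist_coeffs"]))[0,0]
    P=np.array(c["pose"]);return P[:3,3],P[:3,:3]@np.array([n[0],n[1],1])
def onz(c,uv,z):
    o,d=ray(c,uv);return (o+d*(z-o[2])/d[2])
def proj(c,p):
    f=240/np.tan(np.radians(c["vfov"]/2));K=np.array([[f,0,c["cx"]],[0,f,c["cy"]],[0,0,1]])
    T=np.linalg.inv(c["pose"]);return cv2.projectPoints(np.float64([p]),cv2.Rodrigues(T[:3,:3])[0],T[:3,3],K,np.float64(c["dist_coeffs"]))[0].ravel()
E
python3 - <<'E'
from h import *
for n,bx in(("top",(145,160,200,130)),("scene",(340,225,165,90))):
    c=manip.capture(n);x,y,w,h=bx;g=c["frame"][y:y+h,x:x+w];m=(g.max(2)<32).astype(np.uint8)
    N,L,S,C=cv2.connectedComponentsWithStats(m)
    for i in range(1,N):
        if S[i,4]>15:
            uv=C[i]+[x,y];print(n,S[i]+[x,y,0,0,0],uv.round(1),onz(c,uv,98).round(1))
    cv2.imwrite(f"pics/{n}1.png",cv2.resize(g,None,fx=4,fy=4,interpolation=2))
c=manip.capture("top")
k=[onz(c,p,18)[:2] for p in((182,164),(341,213),(311,308),(148,252))]
print(np.round(k,1),np.mean(k,0),[np.degrees(np.arctan2(*(a-b)[::-1])) for a,b in((k[0],k[1]),(k[3],k[2]))],np.degrees(np.arctan2(*(k[0]-k[3])[::-1])))
E
```

```text
top [155 182  17  15 148] [163.2 189.7] [597.4 279.4  98. ]
top [218 215   9   5  16] [222.3 217.1] [551.5 186.   98. ]
top [253 214  17  16  82] [261.2 223.6] [539.8 126.   98. ]
scene [367 242  15  21 279] [373.8 251.9] [544.9 124.8  98. ]
scene [473 249  14  23 210] [479.8 260.1] [603.  277.3  98. ]
[[665.2 278.1]
 [570.2   2.2]
 [411.1  56. ]
 [510.9 333.2]] [539.34128266 167.36487473] [np.float64(71.01415057612552), np.float64(70.19404345079963)] -19.631244224247567
```

View pics/top1.png

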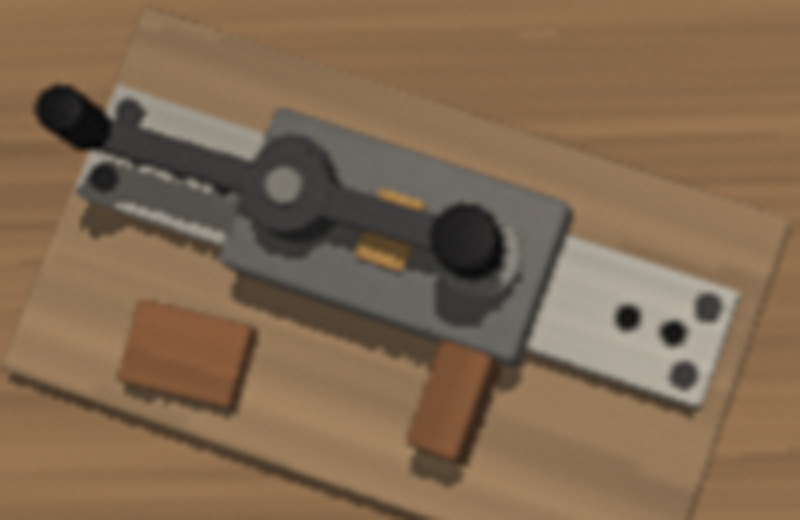

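```bash
cat >> h.py <<'E'
def delta(x,y,z,ang):
    """target TCP, world angle of tool y -> tool-axis shift and rz"""
    o=manip.get_obs();R=np.array(o["tool_rot"]);p=np.array(o["tcp_pos"])
    a=np.degrees(np.arctan2(R[1,1],R[0,1]));d=R.T@(np.array([x,y,z])-p)
    print("now",p.round(1),"yang",round(a,1),"F",np.round(o["force"],1),"gap",round(o["finger_gap"],1),"-> d",d.round(1),"rz",round(-(ang-a),1))
E
python3 - <<'E'
from h import *
c=manip.capture("top");s=manip.capture("scene")
def tri(a,b):
    o1,d1=ray(c,a);o2,d2=ray(s,b);t=np.linalg.lstsq(np.c_[d1,-d2],o2-o1,rcond=None)[0];p,q=o1+d1*t[0],o2+d2*t[1];return p.round(1),q.round(1)
f=lambda u,v:((u+.5)/4-.5+145,(v+.5)/4-.5+160)
for n,uv in(("knob",(467,238)),("post",(61,108))):print(n,onz(c,f(*uv),112).round(1))
print("hub",onz(c,f(283,184),86).round(1))
print(tri((261.5,221.5),(373.8,251.9)),tri((162,188.8),(480.2,260)))
delta(600,278,200,-19.4)
E
```

```text
knob [543.9 123.6 112. ]
post [598.4 279.3 112. ]
hub [572.6 200.1  86. ]
(array([543.3, 125.8,  96.7]), array([543.2, 125.4,  96.6])) (array([599.6, 282.4,  95.3]), array([599.2, 280.6,  94.5]))
now [196.2 513.8 231.1] yang 69.1 F [ 0.9 -0.2 -0.2] gap 85.3 -> d [-461.3  -76.2   31.2] rz 88.5
```

Units first: shifts go in cm and turns go in units of 2 degrees. So -8 mm is -0.8, -368 mm is -36.8, 40 degrees is 20.

Call:
hand_motion:
  moves:
    - {"aperture":50,"trans":[-4.6,-0.8,0.3],"turn_vec":[0,0,4]}
    - {"aperture":50,"trans":[-9.2,-1.5,0.6],"turn_vec":[0,0,8]}
    - {"aperture":50,"trans":[-13.8,-2.3,0.9],"turn_vec":[0,0,12]}
    - {"aperture":50,"trans":[-18.4,-3,1.2],"turn_vec":[0,0,16]}
    - {"aperture":50,"trans":[-23,-3.8,1.5],"turn_vec":[0,0,20]}
    - {"aperture":50,"trans":[-27.6,-4.6,1.8],"turn_vec":[0,0,24]}
    - {"aperture":50,"trans":[-32.2,-5.3,2.1],"turn_vec":[0,0,28]}
    - {"aperture":50,"trans":[-36.8,-6.1,2.4],"turn_vec":[0,0,32]}

```text
time: 1.15
tcp_pos: [519.8, 324.3, 207.2]
tool_rot: [[-0.083, 0.997, 0.0], [0.997, 0.083, 0.0], [0.0, 0.0, -1.0]]
force: [0.0, 0.7, -0.0]
finger_gap: 49.9
finger_force: 0.0
```

```bash
python3 -c "
from h import *
delta(599,280,200,-19)"
```

```text
now [519.8 324.3 207.2] yang 4.8 F [ 0.   0.7 -0. ] gap 49.9 -> d [-50.7  75.3   7.2] rz 23.8
```

In the tool's units: -17 mm is -1.7, 75 mm is 7.5, 23.8 degrees is 11.9.

Call:
hand_motion:
  moves:
    - {"aperture":50,"trans":[-1.7,2.5,0.2],"turn_vec":[0,0,4]}
    - {"aperture":50,"trans":[-3.4,5,0.5],"turn_vec":[0,0,8]}
    - {"aperture":50,"trans":[-5.1,7.5,0.7],"turn_vec":[0,0,11.9]}
    - {"aperture":50,"trans":[-5.1,7.5,0.7],"turn_vec":[0,0,11.9]}
    - {"aperture":50,"trans":[-5.1,7.5,0.7],"turn_vec":[0,0,11.9]}

```text
time: 1.65
tcp_pos: [597.7, 281.0, 199.6]
tool_rot: [[0.321, 0.947, -0.001], [0.947, -0.321, -0.0], [-0.001, -0.001, -1.0]]
force: [0.1, -0.4, -0.1]
finger_gap: 50.0
finger_force: 0.0
```

```bash
python3 - <<'E'
from h import *
delta(599,280,170,-19)
c=manip.capture("wrist");cv2.imwrite("pics/w.png",c["frame"])
for n,p in(("post",(599,280,112)),("knob",(543.7,124.5,112)),("hub",(572,199.5,82))):print(n,proj(c,p).round(1))
E
```

```text
now [597.7 281.  199.6] yang -18.7 F [ 0.1 -0.4 -0.1] gap 50.0 -> d [-0.5  1.6 29.6] rz 0.3
post [321.7 241.5]
knob [318.2 433.2]
hub [321.5 329.1]
```

View pics/w.png

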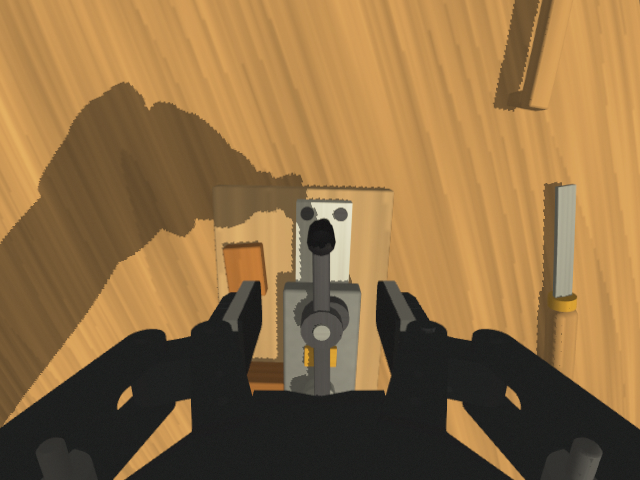

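The wrist view shows the post top at (321,240) and the hub at (321,331), both as predicted. The fingers straddle the arm line.

In the tool's units: 115 mm is 11.5, 105 mm is 10.5.

Call:
hand_motion:
  moves:
    - {"aperture":44,"trans":[-0.05,0.16,4]}
    - {"aperture":44,"trans":[-0.05,0.16,8]}
    - {"aperture":40,"trans":[-0.05,0.16,10.5]}
    - {"aperture":32,"trans":[-0.05,0.16,11.5]}
    - {"aperture":28,"trans":[-0.05,0.16,11.5]}
    - {"aperture":28,"trans":[-0.05,0.16,11.5]}

```text
time: 2.3
tcp_pos: [599.1, 281.1, 87.2]
tool_rot: [[0.32, 0.948, 0.002], [0.948, -0.32, 0.001], [0.002, 0.002, -1.0]]
force: [0.1, 0.4, 1.0]
finger_gap: 27.6
finger_force: 0.0
```

```bash
python3 - <<'E'
from h import *
p=np.array([572,199.5])
# tool rows for lever angle: follow arc, tool y tangential; relative to current pose
o=manip.get_obs();R=np.array(o["tool_rot"]);t=np.array(o["tcp_pos"])
print(np.round(t-[599,280,0],1),o["finger_gap"])
for a in range(8,100,8):
    r=np.radians(a);v=np.array([27,80.5]);M=np.array([[np.cos(r),-np.sin(r)],[np.sin(r),np.cos(r)]])
    q=np.r_[p+M@v,t[2]];print(a,(R.T@(q-t)).round(1))
c=manip.capture("wrist");cv2.imwrite("pics/w2.png",c["frame"][100:400])
E
```

```text
[ 0.1  1.1 87.2] 27.64427573691156
8 [ -1.9 -11.6  -0. ]
16 [ -4.4 -23.2  -0. ]
24 [ -8.5 -34.3  -0.1]
32 [-14.1 -44.7  -0.1]
40 [-21.  -54.3  -0.1]
48 [-29.3 -62.8  -0.1]
56 [-38.6 -70.1  -0.2]
64 [-48.9 -76.   -0.2]
72 [-59.9 -80.4  -0.2]
80 [-71.4 -83.3  -0.2]
88 [-83.2 -84.5  -0.3]
96 [-95.  -84.   -0.3]
```

View pics/w2.png

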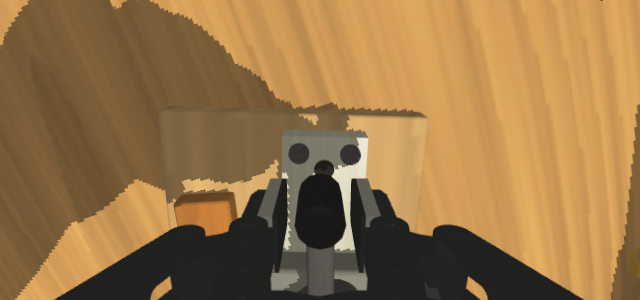

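The post stands between the two pads (about (320,210) in the crop), so I can sweep.

In the tool's units: -21 mm is -2.1, -62.8 mm is -6.28, -48 degrees is -24.

Call:
hand_motion:
  moves:
    - {"aperture":28,"trans":[-0.09,-0.58,0],"turn_vec":[0,0,-2]}
    - {"aperture":28,"trans":[-0.19,-1.16,0],"turn_vec":[0,0,-4]}
    - {"aperture":28,"trans":[-0.44,-2.32,0],"turn_vec":[0,0,-8]}
    - {"aperture":28,"trans":[-0.85,-3.43,0],"turn_vec":[0,0,-12]}
    - {"aperture":28,"trans":[-1.41,-4.47,0],"turn_vec":[0,0,-16]}
    - {"aperture":28,"trans":[-2.1,-5.43,0],"turn_vec":[0,0,-20]}
    - {"aperture":28,"trans":[-2.93,-6.28,0],"turn_vec":[0,0,-24]}

```text
time: 3.05
tcp_pos: [530.7, 273.6, 87.5]
tool_rot: [[-0.495, 0.869, 0.004], [0.869, 0.495, 0.002], [-0.0, 0.004, -1.0]]
force: [1.8, 0.4, -1.2]
finger_gap: 28.0
finger_force: 1.0
```

```bash
python3 - <<'E'
from h import *
p=np.array([572,199.5])
o=manip.get_obs();R=np.array(o["tool_rot"]);t=np.array(o["tcp_pos"]);print(t,np.degrees(np.arctan2(R[1,1],R[0,1])))
for a in(8,16,20,24,28,32,36,40,44,48):
    r=np.radians(a+48);v=np.array([27,80.5]);M=np.array([[np.cos(r),-np.sin(r)],[np.sin(r),np.cos(r)]])
    q=np.r_[p+M@v,t[2]];print(a,(R.T@(q-t)).round(1))
c=manip.capture("wrist");cv2.imwrite("pics/w3.png",c["frame"][100:400])
E
```

```text
[530.66717006 273.57529392  87.50924274] 29.659786167707335
8 [ -0.7 -12.3  -0. ]
16 [ -3.1 -23.9  -0.1]
20 [ -4.9 -29.5  -0.1]
24 [ -7.1 -35.   -0.1]
28 [ -9.7 -40.3  -0.2]
32 [-12.7 -45.5  -0.2]
36 [-16.  -50.4  -0.2]
40 [-19.6 -55.1  -0.2]
44 [-23.5 -59.5  -0.2]
48 [-27.8 -63.6  -0.3]
```

View pics/w3.png

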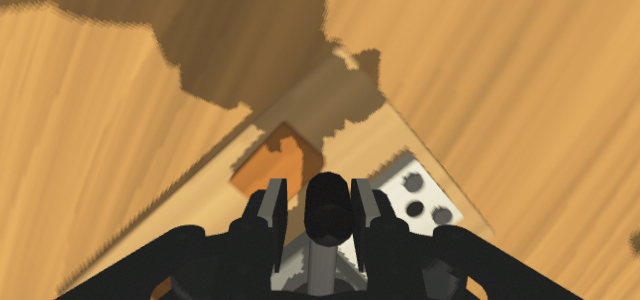

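The post is carried by the right-hand pad, trailing about 3 mm. I'll continue the arc.

In the tool's units: -45.5 mm is -4.55, -43 mm is -4.3, -32 degrees is -16.

Call:
hand_motion:
  moves:
    - {"aperture":28,"trans":[-0.07,-1.23,0],"turn_vec":[0,0,-4]}
    - {"aperture":28,"trans":[-0.31,-2.39,0],"turn_vec":[0,0,-8]}
    - {"aperture":28,"trans":[-0.49,-2.95,0],"turn_vec":[0,0,-10]}
    - {"aperture":28,"trans":[-0.71,-3.5,0],"turn_vec":[0,0,-12]}
    - {"aperture":28,"trans":[-0.97,-4.03,0],"turn_vec":[0,0,-14]}
    - {"aperture":28,"trans":[-1.12,-4.3,0],"turn_vec":[0,0,-15]}
    - {"aperture":28,"trans":[-1.27,-4.55,0],"turn_vec":[0,0,-16]}

```text
time: 3.8
tcp_pos: [497.5, 240.2, 87.3]
tool_rot: [[-0.877, 0.481, 0.003], [0.481, 0.877, 0.002], [-0.001, 0.003, -1.0]]
force: [0.6, 1.7, 1.9]
finger_gap: 28.0
finger_force: 1.0
```

```bash
python3 - <<'E'
from h import *
p=np.array([572,199.5])
o=manip.get_obs();R=np.array(o["tool_rot"]);t=np.array(o["tcp_pos"]);print(o["force"],np.degrees(np.arctan2(R[1,1],R[0,1])))
for a in(82,84,86,88,90,92):
    r=np.radians(a);v=np.array([27,80.5]);M=np.array([[np.cos(r),-np.sin(r)],[np.sin(r),np.cos(r)]])
    q=np.r_[p+M@v,t[2]];print(a,(R.T@(q-t)).round(1))
E
```

```text
[0.63339743 1.72048923 1.8646553 ] 61.23190270222183
82 [-0.  -3.1 -0. ]
84 [-0.2 -6.1 -0. ]
86 [-0.5 -9.  -0. ]
88 [ -0.9 -12.   -0. ]
90 [ -1.3 -14.9  -0. ]
92 [ -1.9 -17.8  -0.1]
```

In the tool's units: -6 mm is -0.6, -5 mm is -0.5, -4 degrees is -2.

Call:
hand_motion:
  moves:
    - {"aperture":28,"trans":[0,-0.15,0],"turn_vec":[0,0,-0.5]}
    - {"aperture":28,"trans":[0,-0.3,0],"turn_vec":[0,0,-1]}
    - {"aperture":28,"trans":[0,-0.4,0],"turn_vec":[0,0,-1.5]}
    - {"aperture":28,"trans":[-0.02,-0.5,0],"turn_vec":[0,0,-1.5]}
    - {"aperture":28,"trans":[-0.02,-0.6,0],"turn_vec":[0,0,-2]}

```text
time: 4.3
tcp_pos: [493.9, 234.1, 85.4]
tool_rot: [[-0.909, 0.418, 0.0], [0.418, 0.909, 0.0], [-0.0, 0.0, -1.0]]
force: [3.1, 2.1, 1.0]
finger_gap: 28.1
finger_force: 2.3
```

Call:
hand_motion:
  moves:
    - {"aperture":28,"trans":[0,-0.07,0]}
    - {"aperture":28,"trans":[0,-0.15,0]}
    - {"aperture":28,"trans":[0,-0.15,0]}

```text
time: 4.6
tcp_pos: [493.8, 233.8, 85.4]
tool_rot: [[-0.909, 0.417, 0.001], [0.417, 0.909, 0.002], [-0.0, 0.003, -1.0]]
force: [3.5, 8.1, -0.5]
finger_gap: 28.2
finger_force: 4.6
```

Call:
hand_motion:
  moves:
    - {"aperture":28,"trans":[0,-0.15,0]}
    - {"aperture":28,"trans":[0,-0.15,0]}
    - {"aperture":28,"trans":[0,-0.15,0]}

```text
time: 4.9
tcp_pos: [493.6, 233.1, 85.5]
tool_rot: [[-0.909, 0.417, 0.002], [0.417, 0.909, 0.004], [-0.001, 0.004, -1.0]]
force: [6.2, 11.6, -3.3]
finger_gap: 27.8
finger_force: 6.6
```

```bash
python3 - <<'E'
from h import *
c=manip.capture("wrist");cv2.imwrite("pics/w4.png",c["frame"][100:400])
E
```

```text
(no output)
```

View pics/w4.png

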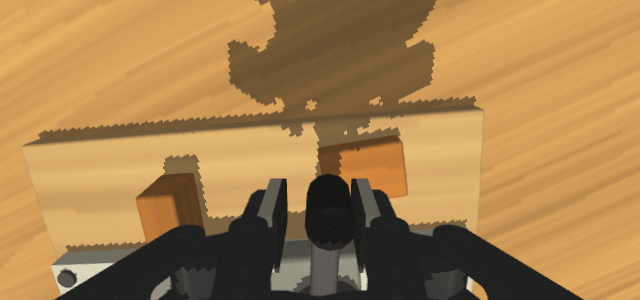

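The lever is at its far stop: force has risen to 13 N and motion is blocked. The arm lies across the board and the offcut hasn't moved. Next I back off to centre and rise.

In the tool's units: 4 mm is 0.4, -80 mm is -8.

Call:
hand_motion:
  moves:
    - {"aperture":28,"trans":[0,0.4,0]}
    - {"aperture":34,"trans":[0,0.55,0]}
    - {"aperture":40,"trans":[0,0.55,-3]}
    - {"aperture":50,"trans":[0,0.55,-7]}
    - {"aperture":50,"trans":[0,0.55,-8]}
    - {"aperture":50,"trans":[0,0.55,-8]}

```text
time: 5.55
tcp_pos: [495.5, 236.5, 166.9]
tool_rot: [[-0.908, 0.418, 0.002], [0.418, 0.908, 0.001], [-0.002, 0.002, -1.0]]
force: [-0.1, 0.4, 0.0]
finger_gap: 50.0
finger_force: 0.0
```

```bash
python3 - <<'E'
from h import *
c=manip.capture("top");cv2.imwrite("pics/t5.png",cv2.resize(c["frame"][140:320,130:370],None,fx=3,fy=3,interpolation=2))
delta(543.7,124.5,165,70)
E
```

```text
now [494.9 236.2 165.1] yang 65.3 F [ 0.6 -1.  -0.2] gap 49.9 -> d [-91.  -81.1   0.2] rz -4.7
```

View pics/t5.png

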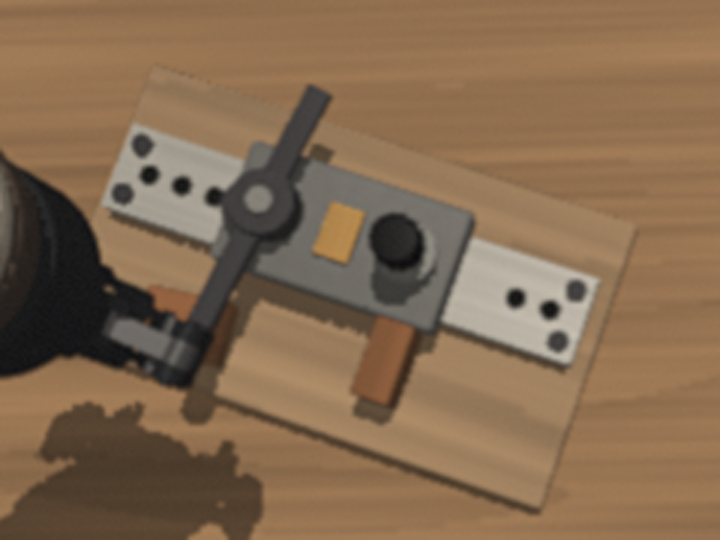

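The lever is open: the arm runs towards jig -x with the post near (180,365), and the tongue at (320,95) is clear of the knob at (397,240).

Call:
hand_motion:
  moves:
    - {"aperture":50,"trans":[-3,-2.7,0],"turn_vec":[0,0,-1]}
    - {"aperture":50,"trans":[-6,-5.4,0],"turn_vec":[0,0,-2]}
    - {"aperture":50,"trans":[-9.1,-8.1,0],"turn_vec":[0,0,-2.35]}
    - {"aperture":50,"trans":[-9.1,-8.1,0],"turn_vec":[0,0,-2.35]}
    - {"aperture":50,"trans":[-9.1,-8.1,0],"turn_vec":[0,0,-2.35]}

```text
time: 6.1
tcp_pos: [543.1, 123.7, 163.3]
tool_rot: [[-0.939, 0.344, -0.003], [0.344, 0.939, -0.001], [0.003, -0.002, -1.0]]
force: [0.3, -0.2, 0.4]
finger_gap: 50.5
finger_force: 0.0
```

```bash
python3 - <<'E'
from h import *
c=manip.capture("wrist");cv2.imwrite("pics/w6.png",c["frame"])
print(proj(c,(543.7,124.5,112)),proj(c,(543.7,124.5,98)));delta(543.7,124.5,86,70)
E
```

```text
[321.48798977 260.58077593] [321.34372263 253.23880335]
now [543.  124.6 163.7] yang 69.9 F [-0.4 -0.2 -0.2] gap 49.9 -> d [-0.9  0.3 77.7] rz -0.1
```

View pics/w6.png

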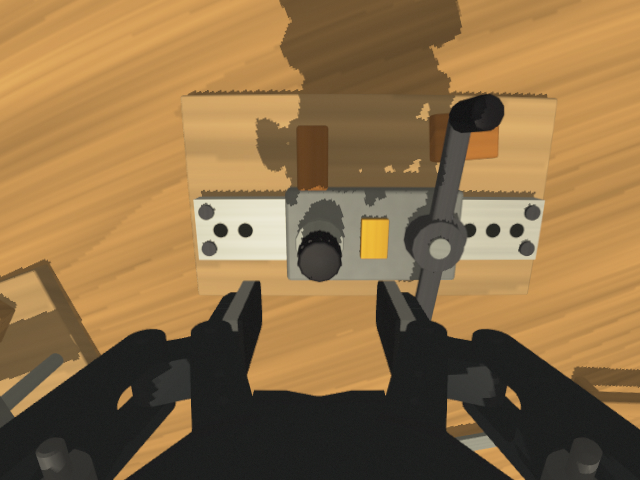

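The knob top is at (319.5,261) against a predicted (321.5,260.6). It is well centred (about 1 mm off), so I descend and grip.

In the tool's units: 79 mm is 7.9, -0.8 mm is -0.08.

Call:
hand_motion:
  moves:
    - {"aperture":50,"trans":[-0.09,-0.08,3.5]}
    - {"aperture":50,"trans":[-0.09,-0.08,6.5]}
    - {"aperture":50,"trans":[-0.09,-0.08,7.9]}
    - {"aperture":40,"trans":[-0.09,-0.08,7.9]}
    - {"aperture":32,"trans":[-0.09,-0.08,7.9]}

```text
time: 6.65
tcp_pos: [544.3, 124.3, 87.2]
tool_rot: [[-0.94, 0.341, 0.0], [0.341, 0.94, 0.0], [-0.0, 0.0, -1.0]]
force: [-0.5, 0.2, -0.3]
finger_gap: 32.1
finger_force: 0.0
```

Call:
hand_motion:
  moves:
    - {"aperture":18}
    - {"aperture":18}
    - {"aperture":18}
    - {"aperture":18}
    - {"aperture":18}
    - {"aperture":18}

```text
time: 7.25
tcp_pos: [544.6, 123.6, 88.1]
tool_rot: [[-0.94, 0.342, 0.002], [0.342, 0.94, 0.0], [-0.002, 0.001, -1.0]]
force: [-4.8, -3.5, 7.9]
finger_gap: 24.0
finger_force: 59.4
```

In the tool's units: -2 mm is -0.2, -10 mm is -1.

Call:
hand_motion:
  moves:
    - {"aperture":18,"trans":[0,0,-0.2]}
    - {"aperture":18,"trans":[0,0,-0.4]}
    - {"aperture":18,"trans":[0,0,-0.6]}
    - {"aperture":18,"trans":[0,0,-0.8]}
    - {"aperture":18,"trans":[0,0,-1]}
    - {"aperture":18,"trans":[0,0,-1]}

```text
time: 7.85
tcp_pos: [544.4, 123.7, 96.3]
tool_rot: [[-0.94, 0.342, 0.0], [0.342, 0.94, -0.0], [-0.0, 0.0, -1.0]]
force: [1.7, -1.2, -7.6]
finger_gap: 24.3
finger_force: 59.2
```

Call:
hand_motion:
  moves:
    - {"aperture":18,"trans":[0,0,-0.2]}
    - {"aperture":18,"trans":[0,0,-0.4]}
    - {"aperture":18,"trans":[0,0,-0.5]}
    - {"aperture":18,"trans":[0,0,-0.5]}

```text
time: 8.25
tcp_pos: [544.3, 123.7, 101.3]
tool_rot: [[-0.94, 0.342, 0.0], [0.342, 0.94, -0.0], [-0.0, 0.0, -1.0]]
force: [4.1, -1.0, -10.5]
finger_gap: 24.4
finger_force: 59.3
```

Call:
hand_motion:
  moves:
    - {"aperture":18,"trans":[0,0,-0.1]}
    - {"aperture":18,"trans":[0,0,-0.2]}
    - {"aperture":18,"trans":[0,0,-0.2]}

```text
time: 8.55
tcp_pos: [544.3, 123.7, 103.4]
tool_rot: [[-0.94, 0.342, 0.0], [0.342, 0.94, -0.0], [-0.0, 0.0, -1.0]]
force: [4.0, -1.1, -10.6]
finger_gap: 23.9
finger_force: 59.3
```

Call:
hand_motion:
  moves:
    - {"aperture":18,"trans":[0,0,-0.1]}
    - {"aperture":18,"trans":[0,0,-0.1]}
    - {"aperture":18,"trans":[0,0,-0.1]}

```text
time: 8.85
tcp_pos: [544.3, 123.7, 104.3]
tool_rot: [[-0.94, 0.342, 0.0], [0.342, 0.94, -0.0], [-0.0, -0.0, -1.0]]
force: [4.7, -0.9, -11.1]
finger_gap: 23.9
finger_force: 59.6
```

In the tool's units: -0.7 mm is -0.07.

Call:
hand_motion:
  moves:
    - {"aperture":18,"trans":[0,0,-0.07]}
    - {"aperture":18,"trans":[0,0,-0.07]}
    - {"aperture":18,"trans":[0,0,-0.07]}

```text
time: 9.15
tcp_pos: [544.2, 123.7, 104.3]
tool_rot: [[-0.94, 0.342, -0.001], [0.342, 0.94, -0.0], [0.0, -0.0, -1.0]]
force: [7.3, -1.1, -14.7]
finger_gap: 23.8
finger_force: 60.0
```

Call:
hand_motion:
  moves:
    - {"aperture":18,"trans":[0,0,-0.07]}
    - {"aperture":18,"trans":[0,0,-0.07]}
    - {"aperture":18,"trans":[0,0,-0.07]}

```text
time: 9.45
tcp_pos: [544.2, 123.7, 104.4]
tool_rot: [[-0.94, 0.342, -0.001], [0.342, 0.94, -0.0], [0.001, -0.001, -1.0]]
force: [8.2, 0.4, -18.9]
finger_gap: 23.9
finger_force: 60.2
```

Call:
hand_motion:
  moves:
    - {"aperture":18}
    - {"aperture":18}
    - {"aperture":18}
    - {"aperture":18}
    - {"aperture":18}

```text
time: 9.95
tcp_pos: [544.1, 123.7, 104.4]
tool_rot: [[-0.94, 0.342, -0.001], [0.342, 0.94, -0.0], [0.001, -0.001, -1.0]]
force: [8.4, -1.3, -19.2]
finger_gap: 23.9
finger_force: 60.2
```

```bash
python3 - <<'E'
from h import *
c=manip.capture("scene");cv2.imwrite("pics/s7.png",cv2.resize(c["frame"][190:340,290:500],None,fx=3.5,fy=3.5,interpolation=2))
E
```

```text
(no output)
```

View pics/s7.png

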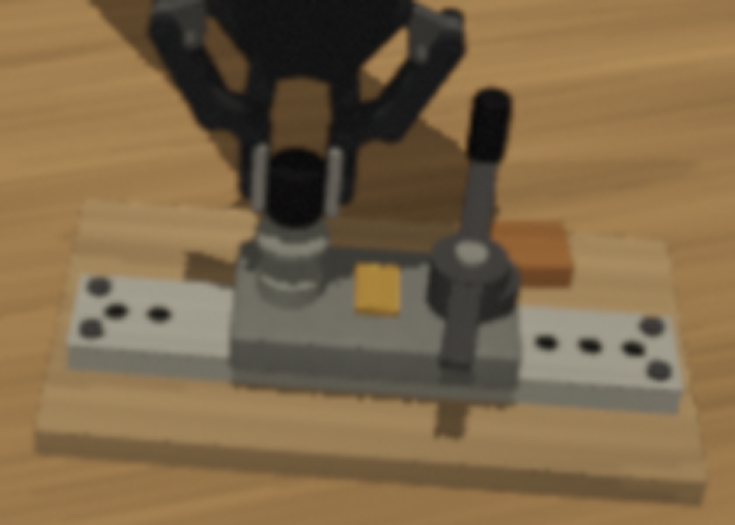

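The knob at (296,188) is held between the pads, with the collar raised to (292,240) clear of its boss. The lever is still open and the offcut is in place.

```bash
python3 -c "
from rig import manip
print(manip.finish_job())"
```

```text
the job is handed in; nothing more can be done
None
```

The cam lever is open at its far stop, the index pin is pulled fully up and still held by the knob, the offcut looked unmoved, the arm never went near the dowel block, and the job was handed in at about 10 s.

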